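# Free the eccentric cam and seat a circuit board in its holder

## Robot

A 6-joint arm with a two-finger parallel gripper is mounted at the origin on the work surface. World frame = base frame: x ahead of the robot, y to its left, z up, the work surface at z = 0. Lengths are in m, angles in degrees, forces in N, time in s.
With the tool pointing down it reaches from about 0.35 to 0.975 m from the base axis. Payload 4.9 kg.
Tool frame: the origin (TCP) lies on the centre line of the jaws, within the pads' length; the fingertips stand 17 mm ahead of it and the grasp point (between the pads) lies 2 mm behind it; y points along the fingers, z is the direction in which the jaws open and shut, and the axes are right-handed (so a half turn about y gives the same grasp; the last joint's range is limited). The gripper opens to 85 mm and grips with 20 to 120 N. Pads are 22 mm wide; open, the fingers measure 114 mm over their backs; the gripper's body (76 mm by 85 mm) begins 54 mm behind the grasp point. The pads swing forward as they close: fully open they stand 13 mm farther back than shut.
Start: joints at [58.041, 3.019, 92.412, -0, 84.569, -6.818], TCP at [0.266, 0.566, 0.248] pointing down, gripper open.
Joint ranges: [-172.51, 172.51], [-57.92, 126.97], [3.15, 148.05], [-58.71, 238.71], [5.1, 150.11], [-179.66, 179.66]. Speed limits (degrees/s): [147.25, 147.25, 180, 180, 180, 180].

## Interface

Orientations are given as a 3x3 rotation matrix whose columns are the frame's x, y, z axes.
In Python, from cell import bot, read_camera gives the robot as it stands. The module is installed in compiled form; this text tells all that it offers.
- The arm moves only by the tool send_rows, never from a script. Its argument "targets" is a list of rows, each a list of 3 entries, a list of its own where there are three numbers: the finger opening in m, from 0 to 0.0854, then the shift along the tool's x, y, z in m, then the turn about the tool's y in rad. A call has 1 to 20 rows; each row shifts and turns the commanded pose from where the row before left it, along the tool's axes as they then stand; what a row does not reach is not made up. A row lasts 1/8 s, in which the tool goes at most 62.5 mm and 10.7 degrees, less where a joint would pass 70% of its speed; a pose out of reach is approached as far as the arm can. A call with a gripper value outside its range is refused whole. The fingers move at their own pace and stop on an object; "newtons" is the grip in N (left out, the last holds). Time passes only in rows, so rows that do not move let the fingers close. It gives the time, the measured TCP pose, the force and the opening at its end, in the units of the state.
- bot.get_obs(): the state, without advancing time (a new reading comes with each control period).
- read_camera(name): name is "scene" or "top"; returns a dict with "pixels" (400x640x3 uint8, red, green, blue), "camera_matrix" (3x3 intrinsics, pixels), "view" (4x4, takes a point from world to camera coordinates). Camera axes: x right, y up, looking along -z (the intrinsics and any distortion apply to the point x, -y, -z); pixel columns grow to the right and rows downward; lengths in m; the calibration is good to about 2 mm. A picture is of the moment at which its call begins. There is no depth.
- bot.sign_off(): hands the job in, once; it reports no verdict.
The state is a dict: "time_s": time; "joint_pos": joint angles; "joint_vel": joint speeds; "joint_efforts": joint torques, N m; "tool_pos": TCP position; "tool_rot": TCP orientation; "force": force on the tool from outside, world axes, zero at the start; "ft_torque": the same for the moment, N m; "grip_width": finger opening in m.
Only numpy, scipy, OpenCV 4.12 (cv2) and the standard library are available. Lean on these libraries where they do the work, as an engineer would, in place of code of your own. Each camera call takes 0.05 s, during which the arm holds its last target. There are 200 camera calls.

## Task

On the repair bench's board holder, first push the black post of the steel cam lever round until the lever points straight forward at the green mark, so that the orange cam's low point faces the brass follower arm. Only then push the red tab of the slide forward until the jaw has carried the circuit board fully home against the steel front stop. Push with the fingertips and lift nothing, do not touch the circuit board with the fingers, leave the cam at its low point, and leave the other things on the bench where they are.

Things in the scene. Friction and masses are not known exactly. Their poses are not given: they have to be found in the camera images.
- fixture: Board holder fixed to the bench: aluminium plate 195 x 190 x 12 mm, at x -90..105, y -125..65 mm in its own frame. Origin at bench height in the middle of the board channel; x is forward (from red tab to front stop), y left, z up. Channel bed top at z 20; steel rails at y +-39.5..45.5, top z 27 mm.
- stop (a point): Top centre of the rear face of the steel front stop, which the board must meet: holder x 85, y 0, z 38 mm. The stop is 91 mm wide, 12 mm thick.
- green_mark (a point): Centre of the green mark painted on the plate, 22 x 9 mm, straight ahead of the cam axis: holder x 92, y -85 mm. (A red mark lies to the right of the axis.)
- jaw (a joint): Slide travel in m along the holder's +x: 0 fully back, starts 0 to 0.010, 0.045 when the board is home (end of travel 0.050). About 2.5 N friction, stays where left. The dark steel slide carries a jaw 72 mm wide (front face at holder x = -20 mm + travel, top z 38), the red tab and the brass follower arm.
- tab (a point): On the rear (pushed) face of the slide's red tab, midway across, 60 mm above the bench. The tab is 44 mm wide (y), 8 mm thick (x), z 26..78 mm. The point lies at holder x = -65 mm + travel, y 0. Behind it there is only the bare plate (top z 12).
- follower (a point): Top of the front face of the brass follower arm, abreast of the cam axis: holder x = -30 mm + travel, y -85, z 38 mm. The arm reaches right from the slide to y -98, 14 mm thick, z 28..38. Unless the cam is near its low point the arm meets it and the slide stops 6 mm or more short of home; at the low point it passes with 1.5 mm to spare.
- cam (a joint): Cam angle, rad: 0 = low point faces the follower, lever straight forward (holder +x) to the green mark; grows as the lever turns clockwise seen from above (1.57: lever points right, holder -y). Starts 1.3 to 2.2; travel -0.6 to 2.6, so it can be pushed past low. Friction 0.32 N m (4 N at the post), no spring, stays where left.
- cam_axis (a point): On the cam's vertical turning axis, at the height of the lever's top, 48 mm above the bench: holder x 28.5, y -85 mm. The cam is an orange disc of radius 26 mm set 14 mm off the axis towards the lever, z 26..40. The lever on it is a steel bar 14 mm wide, z 40..48, reaching 84 mm from the axis.
- post (a point): Centre of the top of the black upright post on the cam lever: 14 mm diameter, 80 mm from the cam axis, standing from the bar's top (z 48 mm) to z 85 mm. Push it sideways.
- board: Loose green circuit board, 60 mm (holder x) x 70 mm (y) x 4 mm with chips up to 3 mm higher, 60 g, lying on the bed in the channel; origin at the centre of its underside (z 20 mm), which comes to holder x = 55 mm when the board is home against the stop. Moved only by the jaw.
- flux_jar: Bystander: small closed jar, 44 mm diameter, 45 mm high, left of the holder. Origin under its centre.
- screwdriver: Bystander: screwdriver with yellow handle, 150 mm long, lying crosswise beyond the front stop, handle 26 mm thick. Origin under the middle of its length, x axis towards its tip.
- phone: Bystander: black phone 150 x 72 x 8 mm lying flat, right of the holder. Origin under its centre.
- spool: Bystander: solder spool 60 mm diameter, 40 mm high, standing on its flange at the left. Origin under its centre.
- cleaner: Bystander: closed white bottle with red cap, 56 mm diameter, 140 mm high, at the right. Origin under its centre.
- tray: Bystander: grey divided tray 100 x 140 x 28 mm, at the right. Origin under its centre.

How it is judged (in metres and radians):
On the way, in this order (a step that is already met when the one before it is completed fails the run):
1. the cam is turned to its low point (within 0.35 rad) while the slide is still back (travel under 20 mm) (value of joint cam between -0.35 and 0.35 rad and value of joint jaw below 0.02 m), for 0.2 s.
2. the slide is pushed home with the board against the front stop (value of joint cam between -0.35 and 0.35 rad and value of joint jaw above 0.0425 m and x of board in the frame of fixture above 0.0525 m), for 0.2 s.
At the end, for the whole second after the job is handed in: Cam within 0.35 rad of its low point; slide travel over 42.5 mm; the board's centre within 2.5 mm of home (over 52.5 mm forward in the holder's frame), square to it within 0.06 rad and flat on the bed; all at rest; every bystander within 20 mm of where it was (all of step 2 and angle between the x axis of board and the x axis of fixture, either way round below 0.06 rad and z of board in the frame of fixture between 0.016 and 0.024 m and linear speed of board below 0.01 m/s and velocity of joint jaw below 0.01 m/s and velocity of joint cam below 0.05 rad/s and distance of each of flux_jar, screwdriver, phone, spool, cleaner, tray from where it was at the start of the episode below 0.02 m); the robot touches nothing.
It fails at once if the slide is pushed forward past 20 mm while the cam is more than 0.4 rad from its low point (value of joint jaw above 0.02 m and (value of joint cam above 0.4 rad or value of joint cam below -0.4 rad)).
It fails at once if the circuit board is touched by the fingers (contact force between the fingers and board above 0.5 N).
It fails at once if the circuit board is lifted off the bed (z of board in the frame of fixture above 0.03 m).
It fails at once if a bystander is moved more than 20 mm or lifted (distance of any of flux_jar, screwdriver, phone, spool, cleaner, tray from where it was at the start of the episode above 0.02 m).
It also fails if it takes over 51 s, if anything falls off the work surface, if the arm or the gripper's body presses on something with over 40 N, if the wrist force passes 120 N, or if a joint passes its speed limit or range.

## Working session

There is one attempt and no reset: what is moved stays moved. The work goes in short steps, Python scripts to look and compute and a tool call to move; the robot and the scene stay as the last step left them, time stands still between calls to the robot, and variables do not carry over. Pictures are saved under pics/ and viewed, about 8 in all and at most 12, crops included, and the job is handed in when it is done.

Besides the shell and the picture viewer there is one more tool, called after "Emit:" in YAML: its name, and indented under it one key for each argument. send_rows: Moves the arm, as the interface text tells. Its arguments: {"type":"object","properties":{"targets":{"type":"array","items":{"type":"array"}},"newtons":{"type":"number"}},"required":["targets"]}

```bash
mkdir -p pics; python3 - <<'E'
from cell import bot, read_camera
import cv2,numpy as np
o=bot.get_obs(); print(o)
for n in("scene","top"):
    c=read_camera(n); cv2.imwrite(f"pics/{n}0.png",c["pixels"][:,:,::-1]); print(n,c["camera_matrix"].tolist(),np.round(c["view"],4).tolist(),[k for k in c])
E
```

```text
{'time_s': 0.0, 'joint_pos': array([ 5.80411746e+01,  3.05706365e+00,  9.24923885e+01, -6.86961851e-04,
        8.45688687e+01, -6.81890746e+00]), 'joint_vel': array([ 0.01060167, -0.01805529,  0.06232725, -0.01261679,  0.04344523,
        0.04956249]), 'joint_efforts': array([ 2.98788163e-04, -3.93684626e+01, -3.70174277e+01, -1.76759359e-04,
        7.21246353e-03,  1.60453261e-06]), 'tool_pos': array([0.26521324, 0.56528606, 0.24706201]), 'tool_rot': array([[ 9.05273401e-01, -1.08294414e-03,  4.24828080e-01],
       [-4.24829396e-01, -1.75839743e-03,  9.05271723e-01],
       [-2.33342104e-04, -9.99997868e-01, -2.05189692e-03]]), 'force': array([ 0.00090095, -0.46025589, -0.03880745]), 'ft_torque': array([-0.03126167,  0.0084953 ,  0.01285301]), 'grip_width': 0.0856891012468646}
scene [[420.98348151461386, 0.0, 317.99561927139075], [0.0, 420.98348151461386, 199.3436300812086], [0.0, 0.0, 1.0]] [[0.3834, 0.9235, -0.0126, -0.1675], [-0.6123, 0.2643, 0.7451, 0.3202], [0.6914, -0.278, 0.6668, -1.676], [0.0, 0.0, 0.0, 1.0]] ['pixels', 'camera_matrix', 'view']
top [[469.51737586978965, 0.0, 324.0316753341768], [0.0, 469.51737586978965, 207.46634775414972], [0.0, 0.0, 1.0]] [[0.0107, -0.9999, 0.0105, -0.0759], [0.9944, 0.0117, 0.1049, -0.5833], [-0.105, 0.0093, 0.9944, -1.3329], [0.0, 0.0, 0.0, 1.0]] ['pixels', 'camera_matrix', 'view']
```

View pics/top0.png

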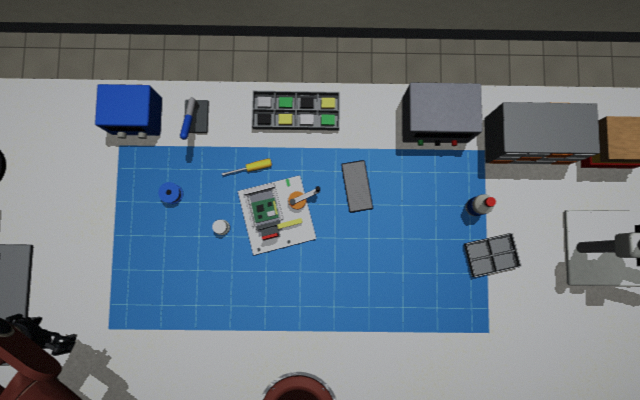

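View pics/scene0.png

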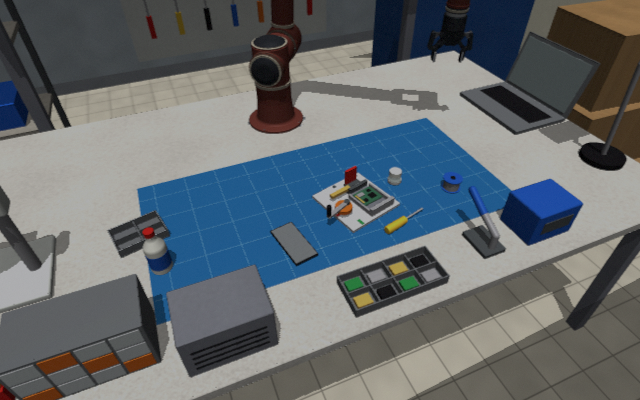

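The top view shows the holder around (277,215), with the lever pointing ahead-right and its post at about (317,190). The jar is left of the holder, the phone right, and the screwdriver beyond the stop. Next I'll enlarge it.

```bash
python3 - <<'E'
import cv2
a=cv2.imread("pics/top0.png")[165:265,225:335]; cv2.imwrite("pics/c1.png",cv2.resize(a,None,fx=6,fy=6,interpolation=cv2.INTER_CUBIC)[:600])
a=cv2.imread("pics/scene0.png")[155:235,305:415]; cv2.imwrite("pics/c2.png",cv2.resize(a,None,fx=7,fy=7,interpolation=cv2.INTER_CUBIC))
E
```

```text
(no output)
```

View pics/c1.png

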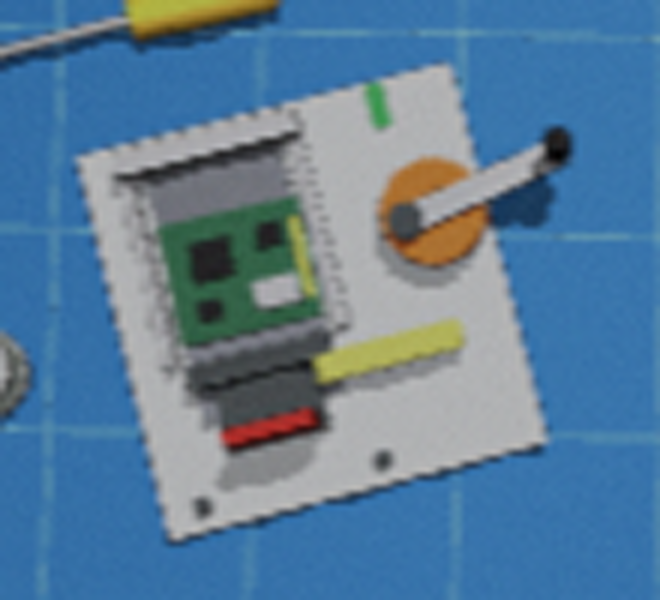

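View pics/c2.png

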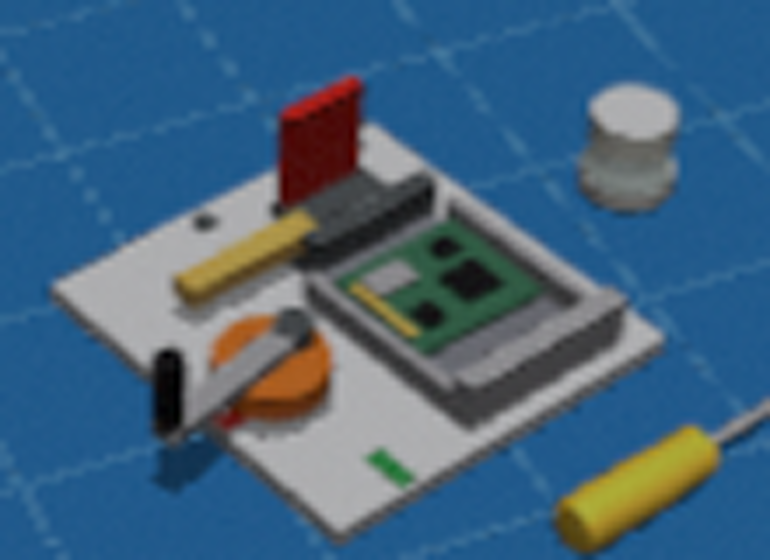

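Both crops are clear: plate corners, green mark, cam hub, post and red tab can all be picked. I'll fit the holder pose and the joint values to these points from both views.

```bash
cat > h.py <<'E'
from cell import bot, read_camera
import cv2,numpy as np
from scipy.optimize import least_squares
CAM={'top':(np.array([[469.517,0,324.032],[0,469.517,207.466],[0,0,1]]),np.array([[0.0107,-0.9999,0.0105,-0.0759],[0.9944,0.0117,0.1049,-0.5833],[-0.105,0.0093,0.9944,-1.3329]])),
'scene':(np.array([[420.983,0,317.996],[0,420.983,199.344],[0,0,1]]),np.array([[0.3834,0.9235,-0.0126,-0.1675],[-0.6123,0.2643,0.7451,0.3202],[0.6914,-0.278,0.6668,-1.676]]))}
def proj(n,p):
    K,V=CAM[n]; c=V[:,:3]@np.asarray(p)+V[:,3]; q=K@(c*[1,-1,-1]); return q[:2]/q[2]
def H2W(f,p):
    x,y,a=f; return np.array([x+np.cos(a)*p[0]-np.sin(a)*p[1], y+np.sin(a)*p[0]+np.cos(a)*p[1], p[2]])
E
cat > fit.py <<'E'
from h import *
def pts(q):
    cam,t=q[3],q[4]
    return dict(fl=[.105,.065,.012],fr=[.105,-.125,.012],rr=[-.09,-.125,.012],rl=[-.09,.065,.012],ax=[.0285,-.085,.048],gm=[.092,-.085,.012],
      post=[.0285+.08*np.cos(cam),-.085-.08*np.sin(cam),.085],tab=[-.061+t,0,.078],fol=[-.03+t,-.098,.038])
T=dict(fl=(78,157),fr=(452,65),rr=(547,445),rl=(168,542),ax=(405,222),gm=(378,105),post=(558,143),fol=(462,323))
S=dict(fr=(340,538),rr=(52,290),fl=(664,340),ax=(294,325),gm=(391,468),post=(168,353),tab=(322,95))
obs=[('top',k,np.array(v)/6+[225-.4,165-.4]) for k,v in T.items()]+[('scene',k,np.array(v)/7+[305-.4,155-.4]) for k,v in S.items()]
def res(q): P=pts(q); return np.concatenate([proj(n,H2W(q[:3],P[k]))-v for n,k,v in obs])
r=least_squares(res,[.6,0,.2,1.5,.005],loss='soft_l1'); print(r.x)
for (n,k,_),e in zip(obs,res(r.x).reshape(-1,2)): print(n,k,e.round(2))
for k,p in pts(r.x).items(): print(k,H2W(r.x[:3],p).round(4))
E
python3 fit.py
```

```text
[0.54937082 0.09776585 0.2620456  1.40334993 0.00591965]
top fl [-0.55 -0.43]
top fr [-0.41 -0.79]
top rr [-0.01 -0.35]
top rl [-0.11 -0.28]
top ax [-0.13 -0.25]
top gm [-0.12  0.04]
top post [-0.2  -0.15]
top fol [-0.63 -0.23]
scene fr [-0.64 -1.14]
scene rr [-0.66 -1.15]
scene fl [ 0.24 -0.74]
scene ax [-0.41 -0.1 ]
scene gm [-0.46  0.16]
scene post [-0.54  0.34]
scene tab [-0.69 -0.  ]
fl [0.6339 0.1877 0.012 ]
fr [0.6832 0.0042 0.012 ]
rr [ 0.4948 -0.0463  0.012 ]
rl [0.4456 0.1372 0.012 ]
ax [0.5989 0.0231 0.048 ]
gm [0.6602 0.0395 0.012 ]
post [ 0.6322 -0.0497  0.085 ]
tab [0.4962 0.0835 0.078 ]
fol [ 0.5515 -0.0031  0.038 ]
```

The fit closes to about 1 px. The holder is at (0.549, 0.098) with yaw 15.0°, cam at 1.40 rad and slide travel at 6 mm. I'll close the fingers and turn the tool so its −x side faces along the push direction (yaw −155°).

Emit:
send_rows:
  targets:
    - [0,[0,0,0],0.15]
    - [0,[0,0,0],0.15]
    - [0,[0,0,0],0.15]
    - [0,[0,0,0],0.15]
    - [0,[0,0,0],0.15]
    - [0,[0,0,0],0.15]
    - [0,[0,0,0],0.15]
    - [0,[0,0,0],0.15]
    - [0,[0,0,0],0.15]
    - [0,[0,0,0],0.15]
    - [0,[0,0,0],0.15]
    - [0,[0,0,0],0.15]
    - [0,[0,0,0],0.15]
    - [0,[0,0,0],0.15]
    - [0,[0,0,0],0.17]
    - [0,[0,0,0],0]
  newtons: 30

```text
time_s: 2.1
tool_pos: [0.2654, 0.5655, 0.2476]
tool_rot: [[-0.907, -0.001, 0.421], [-0.421, -0.001, -0.907], [0.001, -1.0, 0.001]]
force: [-0.4, -0.8, -0.7]
grip_width: 0.0004
```

```bash
cat > plan.py <<'E'
# python3 plan.py x y z : shift in tool axes to reach the world point
import sys
from h import *
o=bot.get_obs(); R=o['tool_rot']; p=o['tool_pos']
print('t',o['time_s'],'pos',p.round(4),'yaw',np.degrees(np.arctan2(R[1,0],R[0,0])).round(1),'F',o['force'].round(2),'w',round(o['grip_width'],4),'j',o['joint_pos'].round(1))
f=(.5494,.0978,.262); c=np.cos(f[2]);s=np.sin(f[2]); d=p[:2]-f[:2]; print('holder mm',np.round([1e3*(c*d[0]+s*d[1]),1e3*(-s*d[0]+c*d[1])],1))
if len(sys.argv)>3: print('tool shift',(R.T@(np.array(sys.argv[1:4],float)-p)).round(4))
E
python3 plan.py .600 -.064 .15
```

```text
t 2.1 pos [0.2654 0.5655 0.2476] yaw -155.1 F [-0.43 -0.79 -0.66] w 0.0004 j [ 58.    3.   92.5  -0.   84.6 123.1]
holder mm [-153.2  525.3]
tool shift [-0.0384  0.098   0.7119]
```

Emit:
send_rows:
  targets:
    - [0,[-0.002,0,0.02],0]
    - [0,[-0.002,0,0.04],0]
    - [0,[-0.002,0,0.04],0]
    - [0,[-0.002,0,0.04],0]
    - [0,[-0.002,0,0.04],0]
    - [0,[-0.002,0,0.04],0]
    - [0,[-0.002,0,0.04],0]
    - [0,[-0.002,0,0.04],0]
    - [0,[-0.002,0,0.04],0]
    - [0,[-0.002,0,0.04],0]
    - [0,[-0.002,0,0.04],0]
    - [0,[-0.002,0,0.04],0]
    - [0,[-0.002,0,0.04],0]
    - [0,[-0.002,0,0.04],0]
    - [0,[-0.002,0,0.04],0]
    - [0,[-0.002,0,0.04],0]
    - [0,[-0.002,0,0.04],0]
    - [0,[-0.002,0,0.04],0]
    - [0,[-0.002,0,0.012],0]
    - [0,[0,0,0],0]

```text
time_s: 4.6
tool_pos: [0.5982, -0.0653, 0.248]
tool_rot: [[-0.908, -0.001, 0.419], [-0.419, 0.0, -0.908], [0.001, -1.0, -0.001]]
force: [0.1, 0.0, 0.6]
grip_width: 0.0002
```

```bash
python3 plan.py .600 -.064 .075
```

```text
t 4.6 pos [ 0.5982 -0.0653  0.248 ] yaw -155.2 F [0.06 0.03 0.63] w 0.0002 j [-13.3  -0.1  95.6   0.   84.5  51.9]
holder mm [   4.9 -170.2]
tool shift [-0.0023  0.173  -0.0003]
```

Emit:
send_rows:
  targets:
    - [0,[0,0.03,0],0]
    - [0,[0,0.03,0],0]
    - [0,[0,0.03,0],0]
    - [0,[0,0.03,0],0]
    - [0,[0,0.03,0],0]
    - [0,[0,0.023,0],0]
    - [0,[0,0,0],0]
    - [0,[-0.008,0,0],0]
    - [0,[-0.008,0,0],0]
    - [0,[-0.003,0,0],0]
    - [0,[0,0,0],0]

```text
time_s: 5.98
tool_pos: [0.6165, -0.0566, 0.0759]
tool_rot: [[-0.908, 0.001, 0.42], [-0.42, -0.0, -0.908], [-0.001, -1.0, 0.001]]
force: [0.2, 0.3, 0.1]
grip_width: -0.0001
```

```bash
python3 plan.py
```

```text
t 5.975 pos [ 0.6165 -0.0566  0.0759] yaw -155.2 F [0.15 0.27 0.09] w -0.0001 j [-12.1  11.5 100.5  -0.   67.9  53.1]
holder mm [  24.8 -166.5]
```

Emit:
send_rows:
  targets:
    - [0,[-0.0056,0,0.001],-0.07]
    - [0,[-0.0056,0,0.001],-0.07]
    - [0,[-0.0056,0,0.001],-0.07]
    - [0,[-0.0056,0,0.001],-0.07]
    - [0,[-0.0056,0,0.001],-0.07]
    - [0,[-0.0056,0,0.001],-0.07]
    - [0,[-0.0056,0,0.001],-0.07]
    - [0,[-0.0056,0,0.001],-0.07]
    - [0,[-0.0056,0,0.001],-0.07]
    - [0,[-0.0056,0,0.001],-0.07]

```text
time_s: 7.22
tool_pos: [0.6632, -0.0286, 0.0755]
tool_rot: [[-0.423, 0.001, 0.906], [-0.906, -0.004, -0.423], [0.003, -1.0, 0.002]]
force: [2.0, -5.0, -0.3]
grip_width: -0.0001
```

```bash
python3 plan.py; python3 - <<'E'
from h import *
f=(.5494,.0978,.262)
from cell import bot
p=bot.get_obs()['tool_pos']; R=bot.get_obs()['tool_rot']
ax=H2W(f,[.0285,-.085,.048]); d=p-ax; print('along -x',-(R[:,0]@d)*1e3,'along z',R[:,2]@d*1e3,'(want -18, 80)')
c=read_camera('top')['pixels'][150:250,240:340,::-1]; cv2.imwrite('pics/p1.png',cv2.resize(c,None,fx=5,fy=5,interpolation=cv2.INTER_CUBIC))
E
```

```text
t 7.225 pos [ 0.6632 -0.0286  0.0755] yaw -115.0 F [ 2.02 -4.96 -0.28] w -0.0001 j [-8.8 16.9 94.1 -0.2 68.9 16.3]
holder mm [  77.2 -151.5]
along -x -19.74234724801943 along z 80.15785063888379 (want -18, 80)
```

View pics/p1.png

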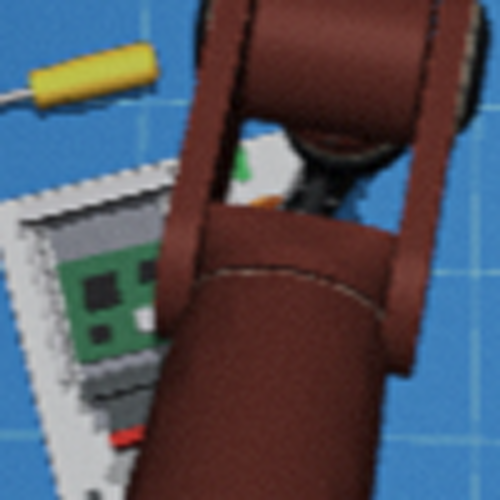

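The arm hides the post in the top view, but the reaction of about 5 N matches the expected 4 N post friction and the offsets fit the planned arc. I'll do the second half.

Emit:
send_rows:
  targets:
    - [0,[-0.0057,0,0.001],-0.07]
    - [0,[-0.0057,0,0.001],-0.07]
    - [0,[-0.0057,0,0.001],-0.07]
    - [0,[-0.0057,0,0.001],-0.07]
    - [0,[-0.0057,0,0.001],-0.07]
    - [0,[-0.0057,0,0.001],-0.07]
    - [0,[-0.0057,0,0.001],-0.07]
    - [0,[-0.0057,0,0.001],-0.07]
    - [0,[-0.0057,0,0.001],-0.07]
    - [0,[-0.0057,0,0.001],-0.07]
    - [0,[0,0,0],0]

```text
time_s: 8.65
tool_pos: [0.6804, 0.027, 0.076]
tool_rot: [[0.258, 0.003, 0.966], [-0.966, -0.001, 0.258], [0.002, -1.0, 0.002]]
force: [2.5, -3.1, -0.8]
grip_width: 0.0
```

```bash
python3 plan.py
```

```text
t 8.65 pos [0.6804 0.027  0.076 ] yaw -75.0 F [ 2.47 -3.07 -0.76] w 0.0 j [ -4.   18.9  91.5  -0.1  69.4 -18.9]
holder mm [ 108.2 -102.3]
```

Emit:
send_rows:
  targets:
    - [0,[0.01,0,0],0]
    - [0,[0.015,0,0],0]
    - [0,[0,-0.03,0],0]
    - [0,[0,-0.04,0],0]
    - [0,[0,-0.04,0],0]
    - [0,[0,0,0],0.157]
    - [0,[0,0,0],0.157]
    - [0,[0,0,0],0.157]
    - [0,[0,0,0],0.157]
    - [0,[0,0,0],0.157]
    - [0,[0,0,0],0.157]
    - [0,[0,0,0],0.157]
    - [0,[0,0,0],0.157]
    - [0,[0,0,0],0.157]
    - [0,[0,0,0],0.157]
    - [0,[0,0,0],0]

```text
time_s: 10.65
tool_pos: [0.6856, 0.0027, 0.1849]
tool_rot: [[-0.965, -0.001, 0.261], [-0.261, 0.0, -0.965], [0.001, -1.0, -0.0]]
force: [-0.7, 0.0, -0.3]
grip_width: -0.0002
```

```bash
python3 plan.py .4625 .0745 .18
```

```text
t 10.65 pos [0.6856 0.0027 0.1849] yaw -164.9 F [-0.73  0.   -0.3 ] w -0.0002 j [-6.  13.5 87.   0.  79.6 68.9]
holder mm [ 106.9 -127.1]
tool shift [ 0.1967  0.0052 -0.1275]
```

Emit:
send_rows:
  targets:
    - [0,[0.028,0,-0.018],0]
    - [0,[0.028,0,-0.018],0]
    - [0,[0.028,0,-0.018],0]
    - [0,[0.028,0,-0.018],0]
    - [0,[0.028,0,-0.018],0]
    - [0,[0.028,0,-0.018],0]
    - [0,[0.028,0,-0.019],0]
    - [0,[0,0,0],0]

```text
time_s: 11.65
tool_pos: [0.4622, 0.0755, 0.185]
tool_rot: [[-0.965, -0.0, 0.263], [-0.263, 0.0, -0.965], [0.0, -1.0, -0.0]]
force: [0.9, 0.2, 0.9]
grip_width: 0.0003
```

```bash
python3 plan.py .4625 .0745 .065; python3 - <<'E'
from h import *
a=read_camera('top')['pixels'][165:265,225:325,::-1];b=read_camera('scene')['pixels'][150:235,305:415,::-1]
a=cv2.resize(a,(400,400),interpolation=2);b=cv2.resize(b,(400,309),interpolation=2)
cv2.imwrite('pics/p2.png',np.hstack([a,np.vstack([b,np.zeros((91,400,3),np.uint8)])]))
E
```

```text
t 11.65 pos [0.4622 0.0755 0.185 ] yaw -164.8 F [0.92 0.22 0.87] w 0.0003 j [  0.2 -16.6 116.5   0.   80.1  74.9]
holder mm [-90.    1.1]
tool shift [-1.0e-04  1.2e-01  1.1e-03]
```

View pics/p2.png

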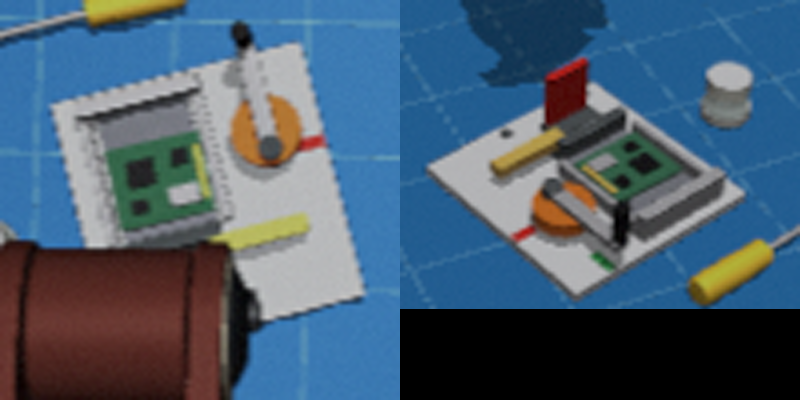

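The lever now points near the green mark, with the post top at (285.0, 173.3) in the top view and (365.8, 206.1) in the scene view. I'll solve for the angle.

```bash
python3 - <<'E'
from h import *
f=(.5494,.0978,.262)
for c in np.arange(-.4,.41,.1):
    p=H2W(f,[.0285+.08*np.cos(c),-.085-.08*np.sin(c),.083]); print(round(c,1),proj('top',p).round(1),proj('scene',p).round(1))
E
```

```text
-0.4 [274.1 177.4] [372.1 200.8]
-0.3 [276.5 175.8] [370.8 202.5]
-0.2 [279.  174.4] [369.2 204. ]
-0.1 [281.6 173.3] [367.4 205.4]
-0.0 [284.4 172.5] [365.4 206.7]
0.1 [287.2 172. ] [363.1 207.9]
0.2 [290.  171.7] [360.7 208.8]
0.3 [292.8 171.7] [358.1 209.7]
0.4 [295.7 172. ] [355.4 210.3]
```

Cam is at 0.0 (±0.05), so I'll descend behind the tab and push.

Emit:
send_rows:
  targets:
    - [0,[0,0.03,0.001],0]
    - [0,[0,0.03,0],0]
    - [0,[0,0.03,0],0]
    - [0,[0,0.03,0],0]
    - [0,[0,0,0],0]
    - [0,[-0.006,0,0],0]
    - [0,[-0.006,0,0],0]
    - [0,[-0.005,0,0],0]
    - [0,[-0.005,0,0],0]
    - [0,[-0.005,0,0],0]
    - [0,[0,0,0],0]

```text
time_s: 13.12
tool_pos: [0.4903, 0.0815, 0.0653]
tool_rot: [[-0.966, 0.0, 0.26], [-0.26, 0.0, -0.966], [-0.001, -1.0, -0.0]]
force: [-0.0, -0.2, 0.1]
grip_width: -0.0001
```

```bash
python3 plan.py
```

```text
t 13.125 pos [0.4903 0.0815 0.0653] yaw -164.9 F [-0.03 -0.2   0.15] w -0.0001 j [  0.8  -3.6 117.6   0.   65.9  75.8]
holder mm [-61.3  -0.5]
```

Emit:
send_rows:
  targets:
    - [0,[-0.005,0,0],0]
    - [0,[-0.005,0,0],0]
    - [0,[-0.004,0,0],0]

```text
time_s: 13.5
tool_pos: [0.5034, 0.0851, 0.0651]
tool_rot: [[-0.966, -0.001, 0.26], [-0.26, 0.0, -0.966], [0.001, -1.0, -0.0]]
force: [-2.9, 0.7, 1.5]
grip_width: 0.0
```

```bash
python3 plan.py; python3 - <<'E'
from h import *
a=read_camera('top')['pixels'][165:265,225:325,::-1];b=read_camera('scene')['pixels'][150:235,305:415,::-1]
a=cv2.resize(a,(400,400),interpolation=2);b=cv2.resize(b,(400,309),interpolation=2)
cv2.imwrite('pics/p3.png',np.hstack([a,np.vstack([b,np.zeros((91,400,3),np.uint8)])]))
E
```

```text
t 13.5 pos [0.5034 0.0851 0.0651] yaw -164.9 F [-2.92  0.69  1.51] w 0.0 j [  1.2  -1.6 115.8   0.   65.9  76.2]
holder mm [-47.8  -0.4]
```

View pics/p3.png

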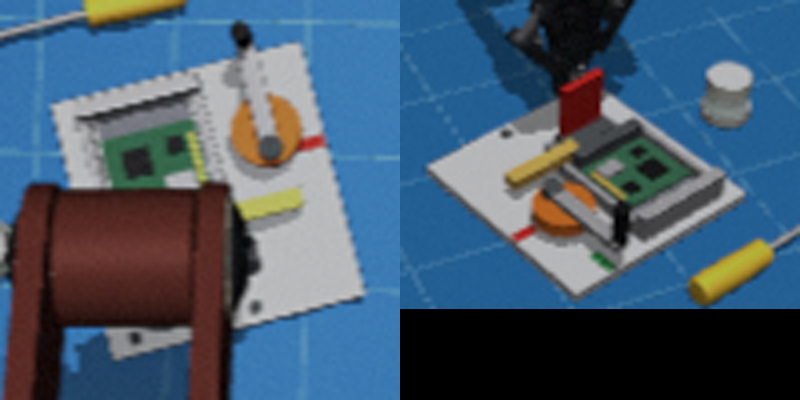

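The slide and board are moving forward squarely with about 3 N of reaction, and the lever is undisturbed. I'll carry on to home.

Emit:
send_rows:
  targets:
    - [0,[-0.003,0,0],0]
    - [0,[-0.003,0,0],0]
    - [0,[-0.003,0,0],0]
    - [0,[-0.003,0,0],0]
    - [0,[-0.002,0,0],0]
    - [0,[-0.002,0,0],0]
    - [0,[0,0,0],0]

```text
time_s: 14.48
tool_pos: [0.5191, 0.0891, 0.0653]
tool_rot: [[-0.966, 0.0, 0.26], [-0.26, 0.0, -0.966], [-0.0, -1.0, 0.0]]
force: [-1.6, 0.3, -0.7]
grip_width: -0.0001
```

```bash
python3 plan.py
```

```text
t 14.475 pos [0.5191 0.0891 0.0653] yaw -164.9 F [-1.59  0.35 -0.74] w -0.0001 j [  1.6   0.5 113.6   0.   65.8  76.6]
holder mm [-31.5  -0.5]
```

Creep on until the board meets the stop, where the force should rise.

Emit:
send_rows:
  targets:
    - [0,[-0.001,0,0],0]
    - [0,[-0.001,0,0],0]
    - [0,[0,0,0],0]

```text
time_s: 14.85
tool_pos: [0.5209, 0.0896, 0.0653]
tool_rot: [[-0.966, 0.0, 0.26], [-0.26, 0.0, -0.966], [-0.0, -1.0, 0.0]]
force: [-2.6, -0.2, -0.9]
grip_width: 0.0001
```

Emit:
send_rows:
  targets:
    - [0,[-0.001,0,0],0]
    - [0,[-0.001,0,0],0]
    - [0,[0,0,0],0]

```text
time_s: 15.22
tool_pos: [0.521, 0.0897, 0.0653]
tool_rot: [[-0.966, -0.005, 0.26], [-0.26, -0.001, -0.966], [0.006, -1.0, -0.0]]
force: [-10.2, -3.0, 5.4]
grip_width: 0.0001
```

The force rose to 10.6 N with the arm stalled, so the board is against the stop. I'll back off, rise and verify.

Emit:
send_rows:
  targets:
    - [0,[0.006,0,0],0]
    - [0,[0.015,0,0],0]
    - [0,[0.02,0,0],0]
    - [0,[0,-0.04,0],0]
    - [0,[0,-0.05,0],0]
    - [0,[0,-0.05,0],0]
    - [0,[0.02,0,-0.05],0]
    - [0,[0.01,0,-0.06],0]
    - [0,[0,0,-0.06],0]
    - [0,[0,0,-0.06],0]
    - [0,[0,0,-0.06],0]
    - [0,[0,0,-0.06],0]
    - [0,[0,0,0],0]

```text
time_s: 16.85
tool_pos: [0.3616, 0.4124, 0.2055]
tool_rot: [[-0.964, 0.001, 0.265], [-0.265, 0.001, -0.964], [-0.001, -1.0, -0.001]]
force: [0.4, -1.0, -0.4]
grip_width: -0.0001
```

```bash
python3 plan.py; python3 - <<'E'
from h import *
A=read_camera('top')['pixels'][:,:,::-1];B=read_camera('scene')['pixels'][:,:,::-1]
a=cv2.resize(A[165:265,225:325],(400,400),interpolation=2);b=cv2.resize(B[150:235,305:415],(400,309),interpolation=2)
cv2.imwrite('pics/p4.png',np.hstack([a,np.vstack([b,np.zeros((91,400,3),np.uint8)])]))
f=(.5494,.0978,.262)
for t in (.035,.04,.045,.05):
    q=lambda n,p,o,s:((proj(n,H2W(f,p))-o)*s).round(0)
    print(t,'fol tip',q('top',[-.03+t,-.098,.038],[225,165],4),q('scene',[-.03+t,-.098,.038],[305,150],3.636)+[400,0],'tabtop',q('scene',[-.061+t,0,.078],[305,150],3.636)+[400,0],
     'board fr/fl', q('top',[.04+t,-.035,.024],[225,165],4),q('top',[.04+t,.035,.024],[225,165],4))
E
```

```text
t 16.85 pos [0.3616 0.4124 0.2055] yaw -164.6 F [ 0.36 -1.02 -0.41] w -0.0001 j [ 41.   -5.8 105.2   0.   80.5 115.6]
holder mm [-99.9 352.5]
0.035 fol tip [294. 174.] [519. 186.] tabtop [586.  83.] board fr/fl [188. 105.] [ 95. 128.]
0.04 fol tip [292. 167.] [523. 189.] tabtop [590.  86.] board fr/fl [186.  98.] [ 93. 122.]
0.045 fol tip [291. 161.] [526. 192.] tabtop [594.  88.] board fr/fl [185.  92.] [ 92. 115.]
0.05 fol tip [289. 154.] [530. 196.] tabtop [598.  91.] board fr/fl [183.  85.] [ 90. 109.]
```

View pics/p4.png

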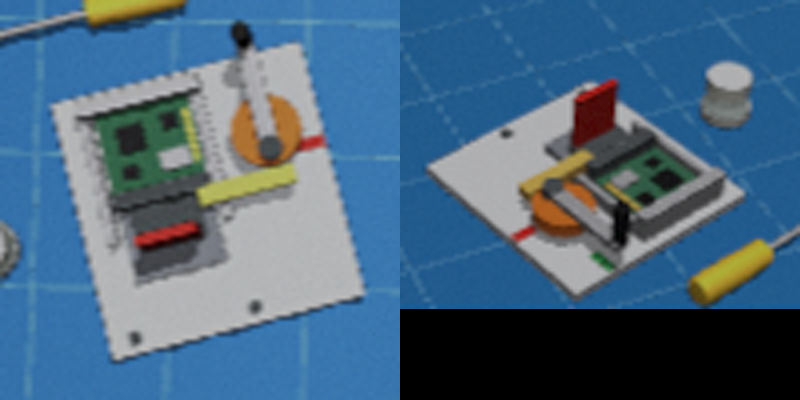

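The board touches the stop with no bed visible between them. The lever is still on the green mark, and the follower is just clear of the cam. As a last check on travel, I'll use the red tab's shift between the first picture and now.

```bash
python3 - <<'E'
from h import *
from scipy.optimize import minimize_scalar
f=(.5494,.0978,.262)
for n,(y0,y1,x0,x1) in dict(top=(165,265,225,300),scene=(150,200,340,375)).items():
    def cen(im):
        c=im[y0:y1,x0:x1].astype(int); m=(c[:,:,2]>110)&(c[:,:,1]<70)&(c[:,:,0]<70); v,u=np.nonzero(m); return np.array([u.mean()+x0,v.mean()+y0]),m.sum()
    a,na=cen(cv2.imread(f'pics/{n}0.png')); b,nb=cen(read_camera(n)['pixels'][:,:,::-1])
    z=.078 if n=='top' else .055
    g=lambda t:proj(n,H2W(f,[-.061+t,0,z]))-proj(n,H2W(f,[-.061,0,z]))
    print(n,a,na,b,nb,'shift mm',1e3*minimize_scalar(lambda t:np.sum((g(t)-(b-a))**2),bounds=(0,.06),method='bounded').x)
E
```

```text
top [270.35714286 234.19047619] 42 [268.34090909 221.31818182] 44 shift mm 36.26398096923893
scene [350.36 168.76] 25 [358.23809524 174.61904762] 21 shift mm 37.28914981481583
```

The shift puts total travel at about 42–43 mm, plus or minus the uncertainty of the starting value. That is too close to the 42.5 mm limit, so I'll press the tab again, harder, to make sure.

```bash
python3 - <<'E'
from h import *
print(H2W((.5494,.0978,.262),[-.060,0,0]))
E
python3 plan.py .4914 .0823 .2055
```

```text
[0.49144757 0.08225923 0.        ]
t 17.05 pos [0.3635 0.4087 0.2053] yaw -165.0 F [-0.33 -0.62  0.42] w 0.0002 j [ 40.6  -5.9 105.4  -0.   80.6 115.6]
holder mm [-99.  348.4]
tool shift [-3.910e-02 -1.000e-04  3.484e-01]
```

Emit:
send_rows:
  targets:
    - [0,[-0.005,0,0.04],0]
    - [0,[-0.005,0,0.05],0]
    - [0,[-0.005,0,0.05],0]
    - [0,[-0.005,0,0.05],0]
    - [0,[-0.005,0,0.05],0]
    - [0,[-0.005,0,0.05],0]
    - [0,[-0.005,0,0.04],0]
    - [0,[-0.004,0,0.018],0]
    - [0,[0,0.03,0],0]
    - [0,[0,0.04,0],0]
    - [0,[0,0.04,0],0]
    - [0,[0,0.03,0],0]
    - [0,[0,0,0],0]
    - [0,[-0.008,0,0],0]
    - [0,[-0.008,0,0],0]
    - [0,[-0.005,0,0],0]
    - [0,[-0.004,0,0],0]
    - [0,[-0.003,0,0],0]
    - [0,[0,0,0],0]

```text
time_s: 19.42
tool_pos: [0.5184, 0.0911, 0.0653]
tool_rot: [[-0.966, -0.0, 0.26], [-0.26, -0.0, -0.966], [0.0, -1.0, -0.0]]
force: [-0.5, -0.3, -0.8]
grip_width: 0.0
```

```bash
python3 plan.py
```

```text
t 19.425 pos [0.5184 0.0911 0.0653] yaw -164.9 F [-0.47 -0.26 -0.78] w 0.0 j [  1.9   0.5 113.6  -0.   65.9  76.8]
holder mm [-31.6   1.5]
```

Emit:
send_rows:
  targets:
    - [0,[-0.001,0,0],0]
    - [0,[-0.001,0,0],0]
    - [0,[-0.001,0,0],0]
    - [0,[-0.001,0,0],0]
    - [0,[0,0,0],0]

```text
time_s: 20.05
tool_pos: [0.5204, 0.0917, 0.0652]
tool_rot: [[-0.966, -0.005, 0.26], [-0.26, -0.001, -0.966], [0.006, -1.0, -0.0]]
force: [-7.5, -2.9, 6.3]
grip_width: -0.0002
```

Emit:
send_rows:
  targets:
    - [0,[-0.001,0,0],0]
    - [0,[-0.001,0,0],0]
    - [0,[0,0,0],0]
    - [0,[0,0,0],0]

```text
time_s: 20.55
tool_pos: [0.5205, 0.0917, 0.0652]
tool_rot: [[-0.965, -0.011, 0.26], [-0.26, -0.003, -0.966], [0.011, -1.0, -0.0]]
force: [-16.7, -5.2, 14.5]
grip_width: 0.0003
```

It stalled at the same place (TCP at holder x ≈ −29.4 mm) under 17 N, so it's at the hard stop. I'll retreat, take a last look and hand in.

Emit:
send_rows:
  targets:
    - [0,[0.005,0,0],0]
    - [0,[0.015,0,0],0]
    - [0,[0.02,0,0],0]
    - [0,[0,-0.04,0],0]
    - [0,[0,-0.05,0],0]
    - [0,[0,-0.05,0],0]
    - [0,[0.02,0,-0.05],0]
    - [0,[0.01,0,-0.06],0]
    - [0,[0,0,-0.06],0]
    - [0,[0,0,-0.06],0]
    - [0,[0,0,-0.06],0]
    - [0,[0,0,-0.06],0]
    - [0,[0,0,0],0]
    - [0,[0,0,0],0]

```text
time_s: 22.3
tool_pos: [0.3652, 0.4119, 0.2049]
tool_rot: [[-0.966, -0.0, 0.26], [-0.26, -0.001, -0.966], [0.0, -1.0, 0.001]]
force: [-0.3, 0.1, -0.1]
grip_width: -0.0002
```

```bash
python3 plan.py; python3 - <<'E'
from h import *
A=read_camera('top')['pixels'][:,:,::-1]
cv2.imwrite('pics/p5.png',np.hstack([cv2.resize(A[150:250,225:325],(400,400),interpolation=2),cv2.resize(A[130:290,150:310],(400,400),interpolation=2)]))
E
```

```text
t 22.3 pos [0.3652 0.4119 0.2049] yaw -164.9 F [-0.32  0.15 -0.07] w -0.0002 j [ 40.7  -5.4 104.9  -0.   80.5 115.6]
holder mm [-96.5 351.1]
```

View pics/p5.png

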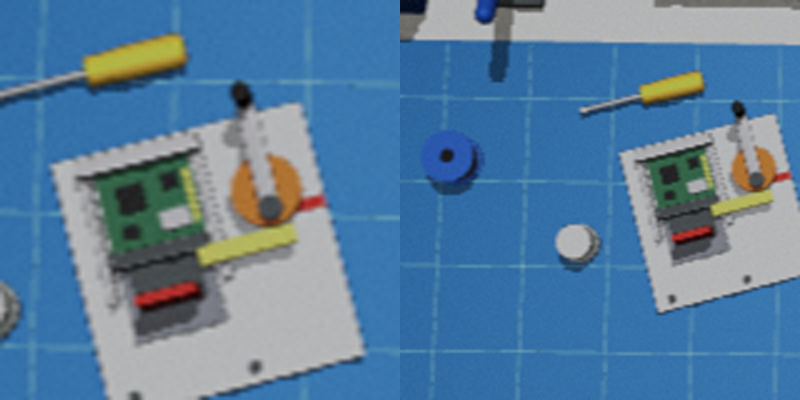

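The board is against the stop, the lever is on the green mark, and the jar, spool and screwdriver haven't moved. I'm handing in.

```bash
python3 -c "
from cell import bot
print(bot.sign_off())"
```

```text
the job is handed in; nothing more can be done
None
```

I pushed the lever round to the green mark, then pushed the red tab until the board met the front stop, and handed the job in at about 22 s. No verdict was reported.

- **Cam:** it started at about 1.40 rad. After the push, with the slide still at about 6 mm, both cameras put it at 0.0 rad (±0.05). The lever looked the same in the last picture.
- **Slide and board:** the slide stalled at the same place twice, under about 10 N and then about 17 N of push. The last picture shows the board square against the stop with no bed visible between them.
- **One check disagreed:** the red tab's shift in the pictures gave a total travel of only about 42–43 mm, near the 42.5 mm limit and below the expected 45 mm. I measured this before the second push. The follower tip and tab position read closer to 43–46 mm. I relied on the repeated hard stall, which matches the 45 mm home position, and on the board visibly touching the stop.
- **Bystanders and arm:** the jar, spool and screwdriver appear unmoved in the last picture. I did not look at the phone, cleaner and tray again, but the arm never went low near them. The arm finished well clear of everything, with close to zero force on the tool.

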